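# Regrasp a bracket into a fixture and latch it

## Robot

A 6-joint arm with a two-finger parallel gripper is mounted at the origin on a cart in front of the work surface, level with it; the furniture and walls round the work are solid. World frame = base frame: x ahead of the robot, y to its left, z up, the work surface at z = 0. Lengths are in m, angles in rad, forces in N, time in s.
With the tool pointing down it reaches from about 0.35 to 0.975 m from the base axis. Payload 4.9 kg.
Tool frame: the origin (TCP) lies at the very end of the fingers, on their centre line; the grasp point (between the pads) lies manip.grip_point_offset behind it (manip.grip_point_offset is the distance from the TCP to the grasp point, in m); z points along the fingers, y is the line along which they close (so a half turn about z gives the same grasp; the last joint's range is limited). The gripper opens to 85 mm and grips with 20 to 120 N. Pads are 22 mm wide; open, the fingers measure 114 mm over their backs; the gripper's body (76 mm by 85 mm) begins 54 mm behind the grasp point. The pads swing forward as they close: fully open they stand 13 mm farther back than shut.
Start: joints at [-1.298, 0.053, 1.613, -0, 1.476, -0.119], TCP at [0.239, -0.578, 0.194] pointing down, gripper open.
Joint ranges: [-3.01, 3.01], [-1.01, 2.22], [0.06, 2.58], [-1.02, 4.17], [0.09, 2.62], [-3.14, 3.14]. Speed limits (rad/s): [2.57, 2.57, 3.14, 3.14, 3.14, 3.14].

## Interface

Orientations are given as a unit quaternion [w, x, y, z].
In Python, from plant import manip gives the robot as it stands.
- The arm moves only by the shell command python3 -m crank 'ROWS' [OPENING]. ROWS is JSON, a list of rows, each an object of numbers: "x", "y", "z": the shift along the tool's x, y, z in cm; "turn": the turn about the tool's z in rad. In form: [{"x": .., "y": .., "z": .., "turn": ..}, ...]. A call has 1 to 5 rows; each row shifts and turns the commanded pose from where the row before left it, along the tool's axes as they then stand; what a row does not reach is not made up. A row lasts 1/10 s, in which the tool goes at most 50 mm and 8.59 degrees, less where a joint would pass 70% of its speed; a pose out of reach is approached as far as the arm can. A call with a gripper value outside its range is refused whole. OPENING is the opening in per cent of the stroke, from 0 (shut) to 100 (fully open), set as the call begins (- or left out, the last holds). The fingers move at their own pace and stop on an object; the grip force is fixed at half the most. Time passes only in rows, so rows that do not move let the fingers close. It gives the time, the measured TCP pose, the force, the opening and the grip force at its end, in the units of the state.
- manip.state(): the state, without advancing time (a new reading comes with each control period).
- manip.grab_frame(name): name is "scene" or "top" or "wrist"; returns (picture, depth): 400x640x3 uint8, red, green, blue; 400x640 float32, m along the optical axis (not along the pixel's ray), 0 where there is no reading.
- manip.camera_model(name): a dict with "mtx" (3x3 intrinsics, pixels), "world_to_cam" (4x4, takes a point from world to camera coordinates). Camera axes: x right, y down, z forward; pixel columns grow to the right and rows downward; lengths in m; the calibration is good to about 2 mm. A picture is of the moment at which its call begins: read the wrist's pose just before it. camera_model takes no time and is no camera call; for the wrist camera it gives the pose at the moment of the call.
- manip.job_done(): hands the job in; it is judged then, once.
The state is a dict: "time": time; "joint_pos": joint angles; "joint_vel": joint speeds; "joint_efforts": joint torques, N m; "tool_pos": TCP position; "tool_rot": TCP orientation; "contact_force": force on the tool from outside, world axes, zero at the start; "ft_torque": the same for the moment, N m; "gripper_width": opening from 0.0 (shut) to 1.0 (fully open); "grasp_force": force on a finger pad.
Only numpy, scipy, OpenCV 4.12 (cv2) and the standard library are available. Lean on these libraries where they do the work, as an engineer would, in place of code of your own. Each camera call takes 0.05 s, during which the arm holds its last target. There are 200 camera calls.

## Task

Pull the yellow bracket out of the aluminium magazine by its protruding tongue, put it down upright clear of the magazine, and take it again by its rib so that the tongue is free. Slide it tongue first under the bridge of the blue fixture until it is fully home, then swing the latch with the red post fully shut behind it. Do not disturb the glue bottle, the tally counter or the tape roll.

Things in the scene. Friction and masses are not known exactly. Their poses are not given: they have to be found in the camera images.
- magazine: Fixed aluminium magazine on the bench, 64 mm wide (inside 54), 68 mm long, 57 mm high: a roofed pocket closed but for its mouth. Two 4 mm high feet widen it to 94 mm. Origin: middle of the mouth, at bench height; +y points straight out of the mouth, z up. The bracket stands in it on the bench itself, with 3 mm play on either side.
- bracket_mid (a point): Loose yellow bracket (about 140 g), 48 x 106 x 42 mm in all: a foot flange 48 mm wide (x), 60 mm long (y), 16 mm thick, carrying an upright rib and, in front, a tongue. This point: centre of the flange in plan, 21 mm above the underside. +y towards the tongue, z up. At the start flange and rib are inside the magazine, tongue out of its mouth.
- bracket_tongue (a point): Middle of the bracket's tongue, a bar 20 mm wide (x), 46 mm long (y, 30 to 76 mm ahead of the flange's centre), 12 mm thick, its underside 8 mm above the bracket's underside. The point is 53 mm ahead (+y) of the flange's centre, 14 mm above the underside. At the start the tongue sticks out of the magazine. Axes as the bracket.
- bracket_rib (a point): Middle of the bracket's rib, 26 mm wide (x), 44 mm long (y), rising from 16 to 42 mm above the bracket's underside. The point is 29 mm above the underside, 4 mm ahead (+y) of the flange's centre. Axes as the bracket.
- bracket: The same yellow bracket; origin at the centre of the flange's underside, +y towards the tongue, z up.
- fixture: Fixed blue fixture: deck plate 8 mm high, x = -52 to +68, y = -124 to +52 mm. Origin: bench height, below the middle of the steel bridge's front face; +y points into the bridge's window, z up. Two rails, top 15 mm above the bench, inner faces at x = -26.5 and +26.5 mm, run from y = -36 to 0, with flared ends to y = -50; the deck behind these is flat but for the latch.
- window (a point): Middle of the front edge of the window's floor under the fixture's steel bridge: on the deck (8 mm above the bench), at the fixture's x = 0, y = 0. The bridge is 68 mm wide, y = 0 to 46 mm, top 39 mm above the bench; the window is 28 mm wide, 8 to 31 mm above the bench, open right through. +y points into it.
- home (a point): Where bracket_mid is when the bracket is fully home: fixture x = 0, y = -30 mm, 29 mm above the bench (the bracket stands on the deck, tongue in the window, front of its flange against the bridge). Axes as the fixture.
- latch (a joint): Angle (rad) of the latch, a flat steel arm turning about an upright pivot on the fixture: 0 = shut (arm along the fixture's -x, 2.5 mm behind the flange of a bracket that is home), growing anticlockwise seen from above to 2.4 (stop); at 1.57 it points along the fixture's -y. Starts open at 1.7 to 2.2, turns with light friction (1 N at the post), stays where left.
- latch_post (a point): The latch's upright red post, 12 mm in diameter, 45 mm from the pivot; it rises from 27 to 92 mm above the bench. This point: on its axis, 76 mm above the bench.
- latch_pivot (a point): Point on the latch's pivot axis, 76 mm above the bench, at x = +44, y = -67.5 mm in the fixture's frame. The pivot itself is only 33 mm high.
- glue: Bystander: white glue bottle with red nozzle, 42 mm in diameter, 119 mm high, standing; origin under its centre.
- tally: Bystander: round light grey tally counter, 46 mm wide, 32 mm high; origin under its centre.
- roll: Bystander: blue tape roll lying flat, 92 mm in diameter, 24 mm high; origin under its centre.
Not all that is in view belongs to the job. Several things have the shape of the fixture; the one meant has the colours described above.

How it is judged:
By the outcome, as a careful person would: the job done as asked, in the order asked, and still so for the second after the job is handed in, with the robot touching nothing.
It also fails if it takes over 72 s, if anything falls off the work surface, if the arm or the gripper's body presses on something with over 40 N, if the wrist force passes 120 N, or if a joint passes its speed limit or range.

## Working session

There is one attempt and no reset: what is moved stays moved. The work goes in short steps, Python scripts to look and compute and a shell command to move; the robot and the scene stay as the last step left them, time stands still between calls to the robot, and variables do not carry over. Pictures are saved under pics/ and viewed, at most 10 in all, crops included, and the job is handed in when it is done.

```bash
ls; mkdir -p pics; python3 - <<'E'
from plant import manip
import cv2,numpy as np
for n in("top","scene"):
    p,d=manip.grab_frame(n); cv2.imwrite(f"pics/{n}0.png",p[...,::-1]); np.savez(f"{n}0.npz",p=p,d=d)
    m=manip.camera_model(n); print(n,np.round(m["mtx"],1).tolist(),np.round(m["world_to_cam"],3).tolist())
s=manip.state();print(s,manip.grip_point_offset)
E
```

```text
pics
top [[389.3, 0.0, 324.3], [0.0, 389.3, 197.6], [0.0, 0.0, 1.0]] [[0.025, -1.0, -0.017, -0.053], [-0.991, -0.023, -0.13, 0.561], [0.129, 0.02, -0.991, 0.966], [0.0, 0.0, 0.0, 1.0]]
scene [[457.0, 0.0, 317.5], [0.0, 457.0, 200.7], [0.0, 0.0, 1.0]] [[-0.81, -0.586, 0.018, 0.413], [-0.442, 0.591, -0.675, 0.339], [0.385, -0.555, -0.738, 0.936], [0.0, 0.0, 0.0, 1.0]]
{'time': 0.1, 'joint_pos': array([-1.29797394e+00,  5.33104434e-02,  1.61414871e+00,  2.14917756e-05,
        1.47601042e+00, -1.19028362e-01]), 'joint_vel': array([ 0.00113433, -0.00011186, -0.00210194, -0.00012762, -0.00078507,
       -0.00114669]), 'joint_efforts': array([ 5.32944023e-05, -3.94902813e+01, -3.71363819e+01,  2.51503036e-05,
        3.87409120e-03, -6.93711861e-07]), 'tool_pos': array([ 0.23850609, -0.57701871,  0.19287864]), 'tool_rot': array([-9.36509275e-04,  9.80867711e-01,  1.94673197e-01, -6.14286528e-05]), 'contact_force': array([-0.25578856, -0.11536101,  0.68447125]), 'ft_torque': array([-0.07124316, -0.00739895, -0.00058086]), 'grasp_force': 0.0, 'gripper_width': 1.0031151704606287} 0.0187
```

View pics/top0.png

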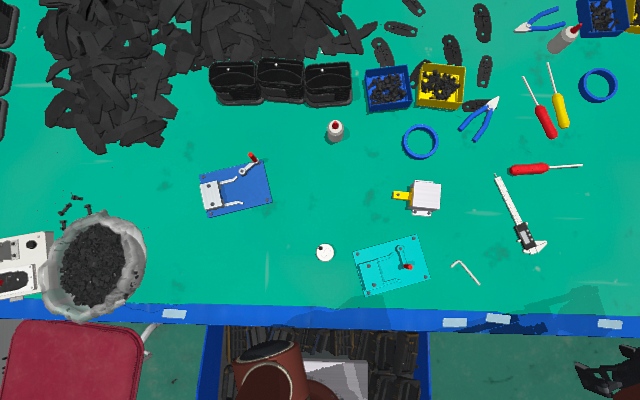

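View pics/scene0.png

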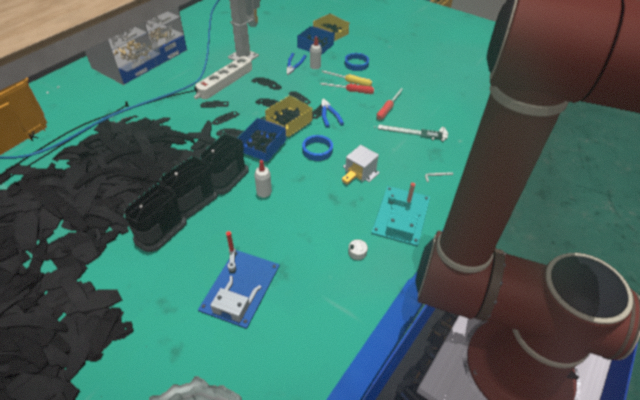

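The top view shows the yellow tongue at (401,195) sticking left out of the magazine at (424,197). These are the things that could be confused:
- **Fixture:** blue deck with steel bridge at (236,188), or the teal look-alike at (391,265). I choose the blue one.
- **Yellow tongue:** (401,195), or the yellow bin at (441,87) or the yellow screwdriver at (560,110). I choose the tongue in the magazine.
- **Red post:** (252,157) on the blue deck, or (407,267) on the teal one. I choose the blue one's.

Bystanders to keep clear of are the glue at (335,130), the tally at (325,253) and the roll at (420,142).

```bash
cat > h.py <<'E'
import cv2,numpy as np
from plant import manip
from scipy.spatial.transform import Rotation as R
def cast(uv,z,m):
    W=np.array(m["world_to_cam"]);K=np.array(m["mtx"]);uv=np.atleast_2d(np.float64(uv))
    c=-W[:3,:3].T@W[:3,3]
    r=(np.linalg.inv(K)@np.c_[uv,np.ones(len(uv))].T).T@W[:3,:3]
    return c+r*((z-c[2])/r[:,2])[:,None]
def pts3(uv,d,m):
    W=np.array(m["world_to_cam"]);K=np.array(m["mtx"]);uv=np.int32(np.atleast_2d(uv));z=d[uv[:,1],uv[:,0]]
    p=(np.linalg.inv(K)@np.c_[uv,np.ones(len(uv))].T).T*z[:,None]
    return (p-W[:3,3])@W[:3,:3]
def mask(p,lo,hi,roi=None):
    k=cv2.inRange(cv2.cvtColor(p,cv2.COLOR_RGB2HSV),np.array(lo),np.array(hi))
    if roi: q=np.zeros_like(k);u0,v0,u1,v1=roi;q[v0:v1,u0:u1]=k[v0:v1,u0:u1];k=q
    return k
def blob(k):
    n,l,s,c=cv2.connectedComponentsWithStats(k);i=1+np.argmax(s[1:,4]);return np.argwhere(l==i)[:,::-1]
def rect(xy):  # centre, sizes, long-axis angle
    (c,(w,h),a)=cv2.minAreaRect(np.float32(xy*1000));b=cv2.boxPoints((c,(w,h),a))
    e1,e2=b[1]-b[0],b[2]-b[1];e=e1 if np.linalg.norm(e1)>np.linalg.norm(e2) else e2
    return np.round(np.array(c)/1000,4),np.round([w,h],1),round(float(np.arctan2(e[1],e[0])),3)
def tool():
    s=manip.state();M=R.from_quat(np.roll(s["tool_rot"],-1)).as_matrix();return s,M
def delta(p): # world target TCP -> cm in tool axes
    s,M=tool();return np.round(M.T@(np.array(p)-s["tool_pos"])*100,2)
E
python3 - <<'E'
from h import *
f=np.load("top0.npz");p,d=f["p"],f["d"];m=manip.camera_model("top")
k=mask(p,(105,120,80),(125,255,255),(190,140,285,230));b=blob(k);print("deck",rect(cast(b,.008,m)[:,:2]),np.median(pts3(b,d,m)[:,2]))
k=mask(p,(20,120,120),(32,255,255),(385,180,415,210));b=blob(k);print("tongue",len(b),rect(cast(b,.020,m)[:,:2]),np.median(pts3(b,d,m)[:,2]))
k=mask(p,(0,0,150),(179,50,255),(405,170,445,220));b=blob(k);print("mag",len(b),rect(cast(b,.057,m)[:,:2]),np.median(pts3(b,d,m)[:,2]))
k=mask(p,(0,150,120),(8,255,255),(235,140,270,170));b=blob(k);print("post",len(b),b.mean(0),[np.round(cast(q,.092,m),3) for q in(b.min(0),b.max(0))])
for n,uv,z in(("glue",(336,124),.119),("tally",(325,251),.032),("roll",(420,142),.024)):print(n,cast(uv,z,m))
a=cv2.resize(p[130:230,190:290],(400,400),interpolation=2);b=cv2.resize(p[150:250,360:460],(400,400),interpolation=2)
cv2.imwrite("pics/crop.png",np.hstack([a,b])[...,::-1])
E
```

```text
deck (array([0.5854, 0.1995]), array([118.9, 174.2]), -1.304) 0.008301243476229255
tongue 172 (array([ 0.5722, -0.2433]), array([49.4, 44.9]), 1.567) 0.019203840321884512
mag 711 (array([ 0.5745, -0.2966]), array([68.1, 68.1]), -0.077) 0.05698874667214852
post 17 [250.         154.35294118] [array([[0.664, 0.151, 0.092]]), array([[0.654, 0.14 , 0.092]])]
glue [[ 0.73110798 -0.06526274  0.119     ]]
tally [[ 0.42569234 -0.04496218  0.032     ]]
roll [[ 0.71746626 -0.28883168  0.024     ]]
```

View pics/crop.png

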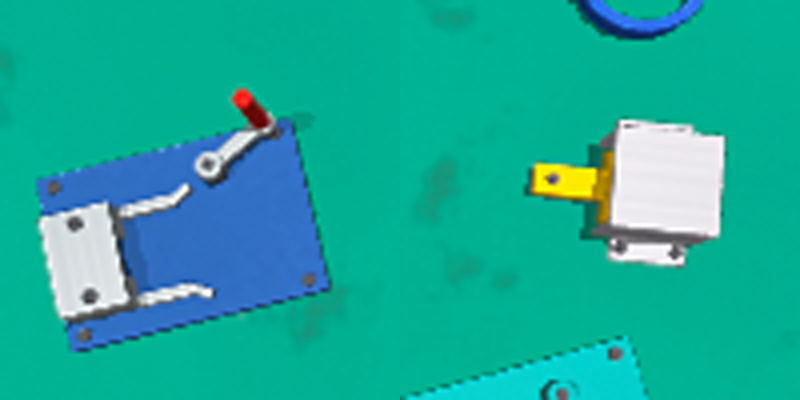

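The crop confirms it: a blue deck with steel bridge and red post, and the yellow tongue coming out of the magazine. Next I approach the tongue from above.

```bash
python3 - <<'E'
from h import *
print(delta([.572,-.225,.2]))
E
```

```text
[ 44.27 -19.8   -0.66]
```

```bash
R='python3 -m crank'
$R '[{"x":4,"y":-1.8},{"x":4,"y":-1.8},{"x":4,"y":-1.8},{"x":4,"y":-1.8},{"x":4,"y":-1.8}]' 100
$R '[{"x":4,"y":-1.8},{"x":4,"y":-1.8},{"x":4,"y":-1.8},{"x":4,"y":-1.8},{"x":4,"y":-1.8}]'
$R '[{"x":4.27,"y":-1.8},{"turn":-0.14},{"turn":-0.14},{"turn":-0.14},{"turn":-0.14}]'
$R '[{"turn":-0.14},{"turn":-0.14},{"turn":-0.14},{"turn":-0.12},{}]'
python3 - <<'E'
from h import *
s,M=tool();print(s["tool_pos"],np.arctan2(M[1,0],M[0,0]),s["joint_pos"])
m=manip.camera_model("wrist");p,d=manip.grab_frame("wrist");np.savez("w1.npz",p=p,d=d,**m);cv2.imwrite("pics/w1.png",p[...,::-1])
E
```

```text
[ 0.23850609 -0.57701871  0.19287864] 0.39184847144544754 [-1.29797394e+00  5.33104434e-02  1.61414871e+00  2.14917756e-05
  1.47601042e+00 -1.19028362e-01]schema error: expected keys x, y, z, turn
schema error: expected keys x, y, z, turn
schema error: expected keys x, y, z, turn
schema error: expected keys x, y, z, turn
```

View pics/w1.png

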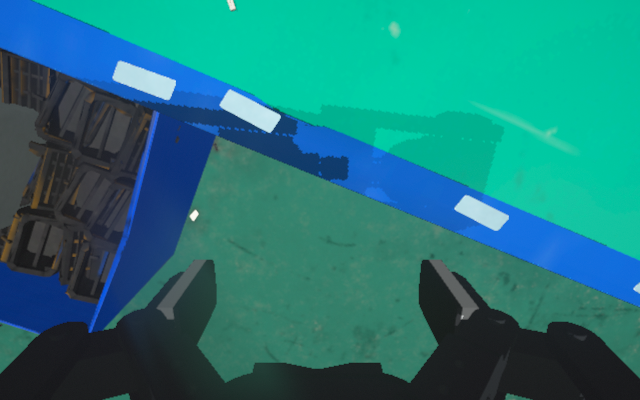

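The wrist view shows the fingers at (205,290) and (435,290), with image-up along tool +x. All four calls were refused because every row needs all four keys. I'll retry, standing farther back so the tongue comes into view.

```bash
R='python3 -m crank'
$R '[{"x":4,"y":-1.38,"z":0,"turn":0},{"x":4,"y":-1.38,"z":0,"turn":0},{"x":4,"y":-1.38,"z":0,"turn":0},{"x":4,"y":-1.38,"z":0,"turn":0},{"x":4,"y":-1.38,"z":0,"turn":0}]' 100
$R '[{"x":4,"y":-1.38,"z":0,"turn":0},{"x":4,"y":-1.38,"z":0,"turn":0},{"x":4,"y":-1.38,"z":0,"turn":0},{"x":4,"y":-1.38,"z":0,"turn":0},{"x":4,"y":-1.38,"z":0,"turn":0}]'
$R '[{"x":1.8,"y":0,"z":0,"turn":0},{"x":0,"y":0,"z":0,"turn":-0.14},{"x":0,"y":0,"z":0,"turn":-0.14},{"x":0,"y":0,"z":0,"turn":-0.14},{"x":0,"y":0,"z":0,"turn":-0.14}]'
$R '[{"x":0,"y":0,"z":0,"turn":-0.14},{"x":0,"y":0,"z":0,"turn":-0.14},{"x":0,"y":0,"z":0,"turn":-0.14},{"x":0,"y":0,"z":0,"turn":-0.12},{"x":0,"y":0,"z":0,"turn":0}]'
python3 - <<'E'
from h import *
s,M=tool();print(s["tool_pos"],np.arctan2(M[1,0],M[0,0]),s["joint_pos"])
m=manip.camera_model("wrist");p,d=manip.grab_frame("wrist");np.savez("w2.npz",p=p,d=d,**m);cv2.imwrite("pics/w2.png",p[...,::-1])
E
```

```text
time: 0.65
tool_pos: [0.398, -0.436, 0.1936]
tool_rot: [-0.0, 0.981, 0.194, -0.0]
contact_force: [-0.6, 0.4, 0.3]
gripper_width: 0.998
grasp_force: 0.0
time: 1.15
tool_pos: [0.5566, -0.2959, 0.1936]
tool_rot: [-0.0, 0.981, 0.195, -0.0]
contact_force: [0.7, -0.9, 0.8]
gripper_width: 1.0
grasp_force: 0.0
time: 1.65
tool_pos: [0.5719, -0.291, 0.1935]
tool_rot: [-0.0, 0.888, 0.461, -0.0]
contact_force: [0.4, 0.2, -0.6]
gripper_width: 1.003
grasp_force: 0.0
time: 2.15
tool_pos: [0.5719, -0.291, 0.1936]
tool_rot: [-0.0, 0.735, 0.678, -0.0]
contact_force: [-0.6, -0.1, 0.2]
gripper_width: 1.0
grasp_force: 0.0
[ 0.57187722 -0.29104948  0.19358766] 1.4908744365994273 [-5.86480624e-01  9.22700626e-02  1.57198281e+00 -3.72219410e-04
  1.47799174e+00 -5.06524116e-01]
```

View pics/w2.png

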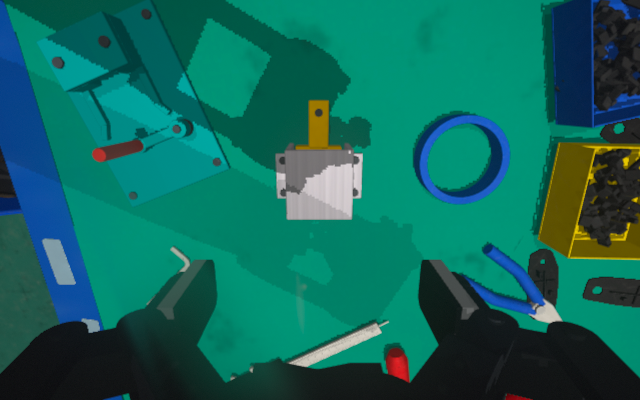

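The wrist view shows the tongue at (319,124), straight up from the magazine at (319,184), with the teal decoy to the left and the roll to the right at (462,158). Now I measure the tongue.

```bash
python3 - <<'E'
from h import *
f=np.load("w2.npz");p,d=f["p"],f["d"]
k=mask(p,(15,120,60),(35,255,255),(290,80,345,160));b=blob(k)
q=b[(b[:,1]<143)]
w=pts3(q,d,f);print(len(b),len(q),q.min(0),q.max(0),np.median(w[:,2]))
x=cast(q,.020,f);print("tongue end part",rect(x[:,:2]))
k=mask(p,(0,0,60),(179,60,255),(284,145,356,222));k[:, :]=k;w=pts3(np.argwhere(k)[:,::-1],d,f)
g=w[np.abs(w[:,2]-.057)<.004];print("mag top",len(g),rect(g[:,:2]))
E
```

```text
1084 817 [309 100] [328 142] 0.019522577802276474
tongue end part (array([ 0.5779, -0.2384]), array([40.9, 19.3]), 1.492)
mag top 4691 (array([ 0.5739, -0.2956]), array([67.5, 64.1]), 1.494)
```

```bash
R='python3 -m crank'
$R '[{"x":3,"y":0.18,"z":0,"turn":0},{"x":3,"y":0,"z":0,"turn":0},{"x":0,"y":0,"z":4,"turn":0},{"x":0,"y":0,"z":4,"turn":0},{"x":0,"y":0,"z":4,"turn":0}]'
$R '[{"x":0,"y":0,"z":3,"turn":0},{"x":0,"y":0,"z":2,"turn":0},{"x":0,"y":0,"z":1.5,"turn":0},{"x":0,"y":0,"z":0.45,"turn":0},{"x":0,"y":0,"z":0,"turn":0}]'
$R '[{"x":0,"y":0,"z":0,"turn":0},{"x":0,"y":0,"z":0,"turn":0},{"x":0,"y":0,"z":0,"turn":0},{"x":0,"y":0,"z":0,"turn":0},{"x":0,"y":0,"z":0,"turn":0}]' 0
$R '[{"x":0,"y":0,"z":0,"turn":0},{"x":0,"y":0,"z":0,"turn":0},{"x":0,"y":0,"z":0,"turn":0},{"x":0,"y":0,"z":0,"turn":0},{"x":0,"y":0,"z":0,"turn":0}]'
```

```text
time: 2.7
tool_pos: [0.579, -0.2309, 0.0732]
tool_rot: [0.001, 0.735, 0.678, 0.0]
contact_force: [0.4, -0.4, -0.0]
gripper_width: 1.005
grasp_force: 0.0
time: 3.2
tool_pos: [0.5788, -0.2309, 0.0043]
tool_rot: [-0.0, 0.735, 0.678, -0.0]
contact_force: [-0.2, -0.1, 0.3]
gripper_width: 1.001
grasp_force: 0.0
time: 3.7
tool_pos: [0.579, -0.2308, 0.0049]
tool_rot: [0.0, 0.734, 0.679, 0.0]
contact_force: [-0.3, 0.4, 0.5]
gripper_width: 0.142
grasp_force: 0.0
time: 4.2
tool_pos: [0.5788, -0.2308, 0.0045]
tool_rot: [-0.0, 0.734, 0.679, -0.0]
contact_force: [0.7, 0.1, -0.2]
gripper_width: -0.003
grasp_force: 0.0
```

The gripper shut without holding anything, so I look before going further.

```bash
python3 - <<'E'
from h import *
m=manip.camera_model("wrist");p,d=manip.grab_frame("wrist");t,_=manip.grab_frame("top")
a=cv2.resize(p,(560,350));b=cv2.resize(t[150:250,350:430],(280,350),interpolation=2)
cv2.imwrite("pics/w3.png",np.vstack([a,np.hstack([b,b*0])[:240]])[...,::-1])
E
```

```text
(no output)
```

View pics/w3.png

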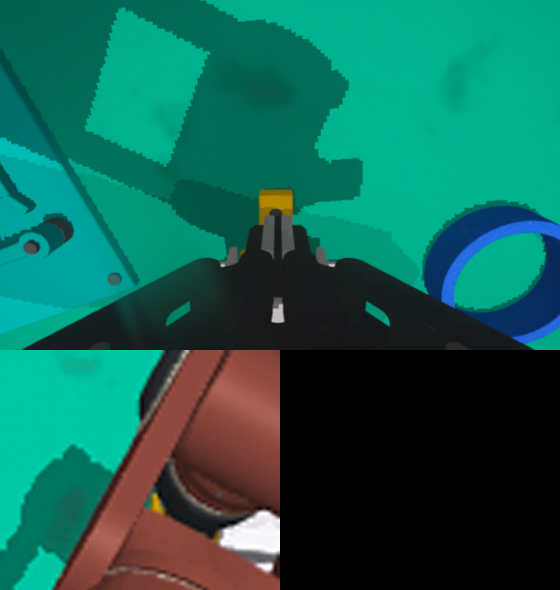

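The fingers have shut above the tongue: the tips show at (278,215) in the view, with the tongue behind at (276,205). I check the tip height by depth.

```bash
python3 - <<'E'
from h import *
m=manip.camera_model("wrist");p,d=manip.grab_frame("wrist")
for v in range(215,345,6):
    print(v,[(np.round(pts3((u,v),d,m)[0]*1000,0).astype(int).tolist(),p[v,u].tolist()) for u in(308,326)])
print(manip.state()["tool_pos"])
E
```

```text
215 [([575, -220, 0], [0, 98, 77]), ([585, -221, -1], [2, 84, 67])]
221 [([576, -217, 17], [133, 103, 0]), ([585, -218, 17], [133, 103, 0])]
227 [([576, -220, 19], [178, 136, 0]), ([585, -220, 19], [177, 135, 0])]
233 [([575, -223, 20], [178, 135, 0]), ([584, -224, 19], [178, 135, 0])]
239 [([575, -226, 20], [137, 105, 0]), ([584, -227, 20], [137, 105, 0])]
245 [([575, -229, 20], [46, 50, 49]), ([584, -230, 20], [131, 103, 1])]
251 [([576, -219, 50], [89, 93, 90]), ([584, -220, 50], [89, 92, 91])]
257 [([577, -219, 56], [82, 86, 84]), ([584, -220, 56], [89, 93, 91])]
263 [([577, -219, 61], [83, 85, 84]), ([584, -220, 61], [82, 86, 84])]
269 [([577, -219, 66], [82, 85, 83]), ([584, -220, 67], [82, 85, 84])]
275 [([577, -219, 72], [83, 86, 85]), ([583, -220, 71], [82, 85, 84])]
281 [([577, -219, 76], [82, 85, 84]), ([583, -219, 76], [82, 85, 84])]
287 [([577, -219, 79], [92, 94, 93]), ([583, -220, 79], [92, 94, 93])]
293 [([577, -218, 86], [24, 27, 26]), ([583, -218, 86], [23, 28, 29])]
299 [([577, -218, 89], [23, 27, 28]), ([583, -218, 89], [24, 28, 27])]
305 [([577, -218, 92], [23, 28, 28]), ([583, -219, 92], [23, 27, 28])]
311 [([578, -218, 95], [22, 25, 26]), ([583, -220, 93], [22, 25, 26])]
317 [([577, -220, 96], [23, 25, 26]), ([583, -222, 92], [22, 26, 25])]
323 [([577, -222, 95], [24, 27, 26]), ([582, -227, 88], [25, 26, 27])]
329 [([577, -228, 90], [24, 26, 26]), ([582, -229, 90], [25, 27, 29])]
335 [([576, -231, 89], [25, 27, 28]), ([582, -232, 89], [26, 27, 28])]
341 [([576, -232, 91], [25, 26, 28]), ([582, -234, 89], [27, 27, 28])]
[ 0.57880069 -0.23077903  0.00448214]
```

The depth shows the real fingertips about 45 mm above the bench, although the reported TCP is at 4.5 mm. I refine that at pixel resolution and cross-check it with the scene camera.

```bash
python3 - <<'E'
from h import *
s,M=tool()
m=manip.camera_model("wrist");p,d=manip.grab_frame("wrist")
for v in range(243,254): print(v,[np.round(pts3((u,v),d,m)[0]*1000,0).astype(int).tolist() for u in(304,310,316,322,328)])
W=m["world_to_cam"];c=-W[:3,:3].T@W[:3,3];print("cam in tool",M.T@(c-s["tool_pos"]))
ms=manip.camera_model("scene");p,d=manip.grab_frame("scene")
def pr(x,m):
    q=m["mtx"]@(m["world_to_cam"]@np.r_[x,1])[:3];return q[:2]/q[2]
for z in(.0045,.047):
    x=s["tool_pos"].copy();x[2]=z;print("scene px",z,pr(x,ms))
u,v=np.int32(pr(s["tool_pos"],ms));print(u,v);cv2.imwrite("pics/s3.png",cv2.resize(p[v-90:v+40,u-80:u+80],(640,520),interpolation=2)[...,::-1])
E
```

```text
243 [[573, -229, 19], [576, -228, 20], [579, -229, 20], [582, -229, 20], [585, -230, 18]]
244 [[573, -229, 19], [576, -229, 20], [579, -229, 20], [582, -229, 20], [585, -230, 19]]
245 [[573, -229, 20], [576, -230, 19], [579, -229, 20], [582, -230, 19], [585, -230, 20]]
246 [[573, -230, 20], [576, -230, 20], [579, -230, 20], [582, -231, 20], [585, -231, 19]]
247 [[575, -219, 47], [577, -219, 45], [580, -219, 46], [582, -220, 46], [585, -220, 46]]
248 [[575, -219, 47], [577, -219, 47], [580, -219, 48], [582, -219, 48], [585, -220, 47]]
249 [[575, -219, 48], [577, -219, 49], [580, -219, 49], [582, -219, 48], [585, -219, 49]]
250 [[575, -219, 49], [577, -219, 49], [580, -219, 50], [582, -219, 49], [585, -220, 50]]
251 [[575, -219, 50], [577, -219, 50], [580, -220, 50], [582, -220, 50], [585, -220, 50]]
252 [[575, -219, 52], [577, -219, 51], [580, -219, 51], [582, -219, 52], [585, -220, 52]]
253 [[575, -219, 52], [577, -219, 52], [580, -219, 52], [582, -220, 51], [585, -220, 52]]
cam in tool [ 0.0721759   0.00037532 -0.17941502]
scene px 0.0045 [345.88607474 180.53645766]
scene px 0.047 [346.87817118 169.56634191]
345 180
```

View pics/s3.png

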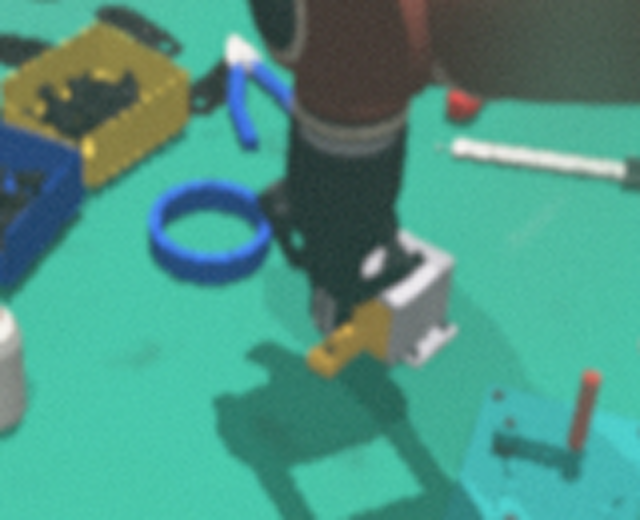

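Both views agree: in the scene crop the tips at (335,325) sit above the tongue at (335,355). The true tip is about 41 mm above the reported TCP, while x and y agree. I'll open, descend 40 mm with a force check, and close.

```bash
R='python3 -m crank'
$R '[{"x":0,"y":0,"z":0,"turn":0},{"x":0,"y":0,"z":0,"turn":0},{"x":0,"y":0,"z":0,"turn":0},{"x":0,"y":0,"z":0,"turn":0},{"x":0,"y":0,"z":0,"turn":0}]' 100 | tail -2
$R '[{"x":0,"y":0,"z":0.8,"turn":0},{"x":0,"y":0,"z":0.8,"turn":0},{"x":0,"y":0,"z":0.8,"turn":0},{"x":0,"y":0,"z":0.8,"turn":0},{"x":0,"y":0,"z":0.6,"turn":0}]' 
$R '[{"x":0,"y":0,"z":0,"turn":0},{"x":0,"y":0,"z":0,"turn":0},{"x":0,"y":0,"z":0,"turn":0},{"x":0,"y":0,"z":0,"turn":0},{"x":0,"y":0,"z":0,"turn":0}]' 0
$R '[{"x":0,"y":0,"z":0,"turn":0},{"x":0,"y":0,"z":0,"turn":0},{"x":0,"y":0,"z":0,"turn":0},{"x":0,"y":0,"z":0,"turn":0},{"x":0,"y":0,"z":0,"turn":0}]'
python3 - <<'E'
from h import *
m=manip.camera_model("wrist");p,d=manip.grab_frame("wrist")
for u in(300,340,290,350):
  w=pts3([(u,v) for v in range(225,270)],d,m);g=w[(w[:,2]>.003)];print(u,np.round(g[:3]*1000).tolist())
E
```

```text
gripper_width: 0.847
grasp_force: 0.0
time: 5.45
tool_pos: [0.5782, -0.2304, -0.0349]
tool_rot: [-0.001, 0.734, 0.679, -0.0]
contact_force: [0.8, 0.6, 0.8]
gripper_width: 0.999
grasp_force: 0.0
time: 5.95
tool_pos: [0.5792, -0.231, -0.0328]
tool_rot: [0.0, 0.734, 0.679, 0.0]
contact_force: [-1.3, -0.5, 2.8]
gripper_width: 0.214
grasp_force: 62.1
time: 6.45
tool_pos: [0.5791, -0.2309, -0.033]
tool_rot: [0.0, 0.734, 0.679, 0.0]
contact_force: [-1.9, 1.0, 4.5]
gripper_width: 0.214
grasp_force: 62.3
300 [[573.0, -217.0, 9.0], [573.0, -218.0, 10.0], [573.0, -218.0, 10.0]]
340 [[590.0, -219.0, 10.0], [590.0, -220.0, 10.0], [590.0, -219.0, 12.0]]
290 [[569.0, -219.0, 8.0], [569.0, -218.0, 11.0], [569.0, -219.0, 11.0]]
350 [[595.0, -221.0, 8.0], [595.0, -221.0, 9.0], [595.0, -221.0, 10.0]]
```

It holds the tongue: 62 N at 18 mm opening. Now I pull it straight out.

```bash
R='python3 -m crank'
$R '[{"x":0.6,"y":0,"z":0,"turn":0},{"x":1,"y":0,"z":0,"turn":0},{"x":1.2,"y":0,"z":0,"turn":0},{"x":1.2,"y":0,"z":0,"turn":0},{"x":1.2,"y":0,"z":0,"turn":0}]'
$R '[{"x":1.4,"y":0,"z":0,"turn":0},{"x":1.4,"y":0,"z":0,"turn":0},{"x":1.4,"y":0,"z":0,"turn":0},{"x":1.4,"y":0,"z":0,"turn":0},{"x":1.2,"y":0,"z":0,"turn":0}]'
$R '[{"x":0.6,"y":0,"z":0,"turn":0},{"x":0.4,"y":0,"z":0,"turn":0},{"x":0,"y":0,"z":0,"turn":0},{"x":0,"y":0,"z":0,"turn":0},{"x":0,"y":0,"z":0,"turn":0}]'
```

```text
time: 7.0
tool_pos: [0.5834, -0.1782, -0.0331]
tool_rot: [0.001, 0.734, 0.679, -0.0]
contact_force: [-0.7, -4.5, 4.4]
gripper_width: 0.213
grasp_force: 62.3
time: 7.5
tool_pos: [0.5885, -0.1101, -0.0331]
tool_rot: [0.0, 0.734, 0.679, -0.0]
contact_force: [-0.0, -5.1, 5.2]
gripper_width: 0.215
grasp_force: 62.4
time: 8.0
tool_pos: [0.5893, -0.0996, -0.0331]
tool_rot: [-0.0, 0.734, 0.679, 0.0]
contact_force: [-0.2, -1.2, 6.6]
gripper_width: 0.219
grasp_force: 62.6
```

```bash
R='python3 -m crank'
$R '[{"x":0,"y":0,"z":0,"turn":0},{"x":0,"y":0,"z":0,"turn":0},{"x":0,"y":0,"z":0,"turn":0},{"x":0,"y":0,"z":0,"turn":0},{"x":0,"y":0,"z":0,"turn":0}]' 100 | tail -2
$R '[{"x":0,"y":0,"z":-2,"turn":0},{"x":0,"y":0,"z":-4,"turn":0},{"x":0,"y":0,"z":-4,"turn":0},{"x":0,"y":0,"z":-4,"turn":0},{"x":-4,"y":0,"z":-2,"turn":0}]'
$R '[{"x":-4,"y":0,"z":0,"turn":0},{"x":-2,"y":0,"z":0,"turn":0},{"x":0,"y":0,"z":0,"turn":0},{"x":0,"y":0,"z":0,"turn":0},{"x":0,"y":0,"z":0,"turn":0}]'
python3 - <<'E'
from h import *
s,M=tool();print(s["tool_pos"],np.arctan2(M[1,0],M[0,0]))
m=manip.camera_model("wrist");p,d=manip.grab_frame("wrist");np.savez("w4.npz",p=p,d=d,**m);cv2.imwrite("pics/w4.png",p[...,::-1])
b=np.argwhere(mask(p,(15,100,50),(35,255,255),(220,0,420,300)))[:,::-1];w=pts3(b,d,m)
for n,z in(("rib",.042),("flange",.016),("tongue",.020)):
    g=w[np.abs(w[:,2]-z)<(.003 if n=="rib" else .0018)]
    if len(g)>20: print(n,len(g),np.median(g[:,2]),rect(g[:,:2]))
E
```

```text
gripper_width: 0.997
grasp_force: 0.0
time: 9.0
tool_pos: [0.5883, -0.1389, 0.1312]
tool_rot: [0.002, 0.733, 0.68, 0.002]
contact_force: [1.2, -1.2, 0.7]
gripper_width: 1.0
grasp_force: 0.0
time: 9.5
tool_pos: [0.581, -0.1998, 0.126]
tool_rot: [-0.001, 0.734, 0.679, 0.0]
contact_force: [-0.4, 0.1, -0.4]
gripper_width: 1.004
grasp_force: 0.0
[ 0.58104657 -0.19976628  0.12603045] 1.4925850237080058
rib 1961 0.041477965958349995 (array([ 0.5845, -0.1588]), array([44.1, 25.9]), 1.48)
flange 1812 0.015595707016193599 (array([ 0.5863, -0.1396]), array([105.6,  47.1]), 1.476)
tongue 1445 0.01959693019307397 (array([ 0.5887, -0.1122]), array([50.2, 20. ]), 1.452)
```

View pics/w4.png

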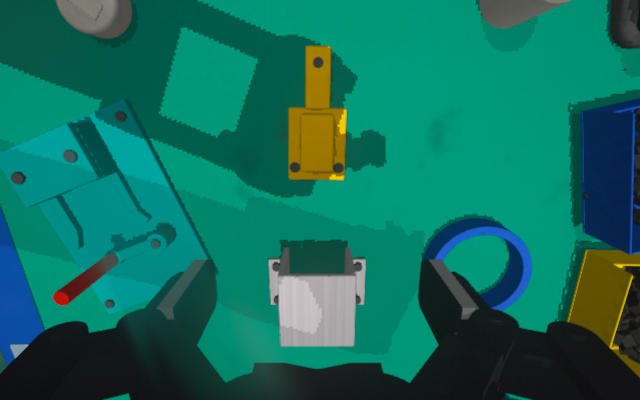

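The bracket stands upright and clear at (318,130), with the empty magazine at (315,290). Before regrasping I take a close look at the fixture.

```bash
R='python3 -m crank'
$R '[{"x":4.5,"y":0,"z":0,"turn":0},{"x":4.5,"y":0,"z":0,"turn":0},{"x":4.5,"y":0,"z":0,"turn":-0.115},{"x":4.5,"y":0.5,"z":0,"turn":-0.115},{"x":4.5,"y":1,"z":0,"turn":-0.115}]'
$R '[{"x":3,"y":1,"z":0,"turn":0},{"x":0,"y":0,"z":0,"turn":0},{"x":0,"y":0,"z":0,"turn":0},{"x":0,"y":0,"z":0,"turn":0}]'
python3 - <<'E'
from h import *
s,M=tool();print(s["tool_pos"],np.arctan2(M[1,0],M[0,0]))
m=manip.camera_model("wrist");p,d=manip.grab_frame("wrist");np.savez("w5.npz",p=p,d=d,**m);cv2.imwrite("pics/w5.png",p[...,::-1])
E
```

```text
time: 10.05
tool_pos: [0.598, 0.0277, 0.1266]
tool_rot: [0.0, 0.605, 0.796, 0.0]
contact_force: [1.1, 0.9, 0.3]
gripper_width: 0.998
grasp_force: 0.0
time: 10.45
tool_pos: [0.5999, 0.056, 0.1264]
tool_rot: [0.0, 0.607, 0.795, -0.0]
contact_force: [0.0, 0.2, -0.1]
gripper_width: 1.001
grasp_force: 0.0
[0.59992272 0.0560217  0.12639197] 1.8365914133605936
```

View pics/w5.png

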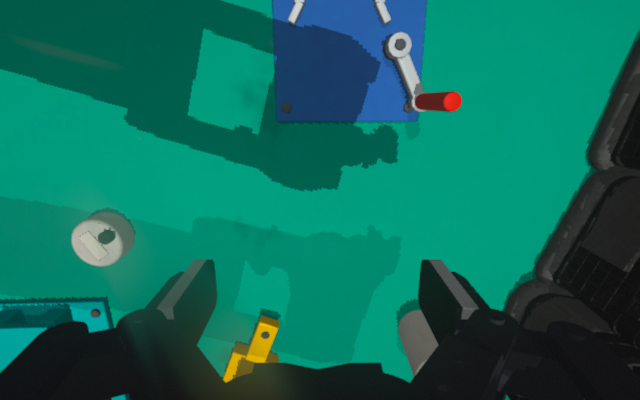

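The fixture is only partly in view, with the deck rear edge at (350,121), pivot at (399,44) and post top at (452,101). I go 12 cm further.

```bash
R='python3 -m crank'
$R '[{"x":4,"y":0,"z":0,"turn":0},{"x":4,"y":0,"z":0,"turn":0},{"x":4,"y":0,"z":0,"turn":0},{"x":0,"y":0,"z":0,"turn":0},{"x":0,"y":0,"z":0,"turn":0}]'
python3 - <<'E'
from h import *
s,M=tool();print(s["tool_pos"],np.arctan2(M[1,0],M[0,0]))
m=manip.camera_model("wrist");p,d=manip.grab_frame("wrist");np.savez("w6.npz",p=p,d=d,**m);cv2.imwrite("pics/w6.png",p[...,::-1])
b=blob(mask(p,(105,100,30),(125,255,255),(200,0,520,260)));print("deck",rect(cast(b,.008,m)[:,:2]))
H=cv2.cvtColor(p,cv2.COLOR_RGB2HSV)
g=np.argwhere((H[...,1]<70)&(H[...,2]>60))[:,::-1];g=g[(g[:,1]<250)&(g[:,0]>230)&(g[:,0]<470)];w=pts3(g,d,m)
b=w[np.abs(w[:,2]-.039)<.003];print("bridge",len(b),rect(b[:,:2]))
r=w[np.abs(w[:,2]-.015)<.003];print("rails",len(r),rect(r[:,:2]))
b=np.argwhere(mask(p,(0,150,60),(8,255,255),(380,0,560,320)))[:,::-1];w=pts3(b,d,m);t=w[w[:,2]>.0895];print("post top",len(t),t.mean(0))
E
```

```text
time: 11.0
tool_pos: [0.5686, 0.1717, 0.1265]
tool_rot: [0.0, 0.607, 0.795, -0.0]
contact_force: [-0.4, -0.1, 0.6]
gripper_width: 1.001
grasp_force: 0.0
[0.56858638 0.17167609 0.12649439] 1.836961842559852
deck (array([0.5864, 0.2015]), array([117.9, 172.8]), -1.303)
bridge 5837 (array([0.589 , 0.2085]), array([ 75.1, 166.8]), -1.075)
rails 1036 (array([0.5818, 0.2236]), array([102.4, 111.9]), -1.304)
post top 0 [nan nan nan]<stdin>:9: RuntimeWarning: Mean of empty slice.
  ret = um.true_divide(
```

View pics/w6.png

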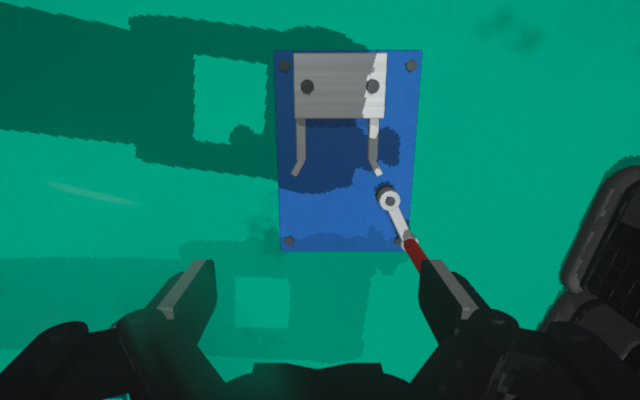

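The whole fixture is in view: bridge at (340,85), rails at (300,145) and (374,145), pivot at (390,202), post rising from about (410,240). That uses up my pictures, so from here I go by numbers.

```bash
python3 - <<'E'
from h import *
f=np.load("w6.npz");p,d=f["p"],f["d"]
H=cv2.cvtColor(p,cv2.COLOR_RGB2HSV)
def g(u0,v0,u1,v1,z,tol=.003):
    q=np.argwhere(H[v0:v1,u0:u1,1]<130)[:,::-1]+[u0,v0];w=pts3(q,d,f);return w[np.abs(w[:,2]-z)<tol]
b=g(280,45,400,125,.039);print("bridge",len(b),np.median(b[:,2]),rect(b[:,:2]))
th=1.837-np.pi/2;X=np.array([np.cos(th),np.sin(th)]);Y=np.array([-X[1],X[0]])
c,_,_=rect(b[:,:2]);o=c-.023*Y;print("origin by bridge",o)
dk=np.array([.5864,.2015]);print("origin by deck",dk-.008*X+.036*Y)
for u0,u1 in((288,312),(365,386)):
    r=g(u0,122,u1,155,.015,.0025);q=(r[:,:2]-o)@np.c_[X,Y]*1000;q=q[(q[:,1]>-34)&(q[:,1]<-3)]
    print("rail x",len(q),np.percentile(q[:,0],[2,50,98]),"slope",np.polyfit(q[:,1],q[:,0],1)[0])
w=pts3(blob(mask(p,(0,150,40),(8,255,255),(380,200,440,300))),d,f);q=np.c_[(w[:,:2]-o)@np.c_[X,Y]*1000,w[:,2]*1000];print("post px",len(q),q.min(0),q.max(0),np.median(q,0))
pv=np.array([44,-67.5]);a=g(384,195,416,240,.025,.012);q=np.c_[(a[:,:2]-o)@np.c_[X,Y]*1000,a[:,2]*1000];print("arm",len(q),np.round(q[::25]).tolist())
E
```

```text
bridge 5963 0.03862700159512327 (array([0.5635, 0.2559]), array([68.2, 45.7]), 0.267)
origin by bridge [0.56955063 0.23371014]
origin by deck [0.56921124 0.23412739]
rail x 315 [-34.16892913 -30.07479444 -26.57074179] slope -0.009376359253996634
rail x 316 [26.73633691 30.46668738 34.34889868] slope -0.007760053957077519
post px 341 [  58.15352837 -109.38687946   27.6830523 ] [  66.7259323  -100.93526071   77.06684179] [  60.96781    -103.16870086   53.85190373]
arm 648 [[39.0, -62.0, 29.0], [47.0, -63.0, 29.0], [41.0, -65.0, 28.0], [49.0, -66.0, 29.0], [41.0, -67.0, 32.0], [47.0, -68.0, 32.0], [41.0, -69.0, 33.0], [50.0, -71.0, 29.0], [45.0, -72.0, 31.0], [41.0, -75.0, 30.0], [52.0, -76.0, 27.0], [51.0, -78.0, 26.0], [50.0, -80.0, 28.0], [49.0, -81.0, 28.0], [49.0, -84.0, 26.0], [48.0, -86.0, 24.0], [59.0, -86.0, 27.0], [59.0, -88.0, 27.0], [59.0, -90.0, 26.0], [57.0, -91.0, 28.0], [57.0, -94.0, 26.0], [57.0, -96.0, 26.0], [57.0, -97.0, 27.0], [55.0, -99.0, 28.0], [66.0, -100.0, 28.0], [61.0, -102.0, 27.0]]
```

```bash
R='python3 -m crank'
$R '[{"x":-4.3,"y":-0.96,"z":0,"turn":0},{"x":-4.3,"y":-0.96,"z":0,"turn":0},{"x":-4.3,"y":-0.96,"z":0,"turn":0},{"x":-4.3,"y":-0.96,"z":0,"turn":0},{"x":-4.3,"y":-0.96,"z":0,"turn":0}]' | sed -n 2p
$R '[{"x":-4.3,"y":-0.96,"z":0,"turn":0},{"x":-4.3,"y":-0.9,"z":0,"turn":0},{"x":-2.2,"y":-0.5,"z":0,"turn":0.12},{"x":0,"y":0,"z":0,"turn":0.12},{"x":0,"y":0,"z":0,"turn":0.117}]'
$R '[{"x":0,"y":0,"z":0,"turn":0},{"x":0,"y":0,"z":0,"turn":0}]'
python3 - <<'E'
from h import *
s,M=tool();print(s["tool_pos"],np.arctan2(M[1,0],M[0,0]),delta([.5845,-.1588,-.020]))
E
```

```text
tool_pos: [0.5785, -0.0516, 0.1267]
time: 12.05
tool_pos: [0.5837, -0.1616, 0.1264]
tool_rot: [0.0, 0.742, 0.671, -0.0]
contact_force: [0.1, 0.4, 0.5]
gripper_width: 1.003
grasp_force: 0.0
time: 12.25
tool_pos: [0.584, -0.1596, 0.1265]
tool_rot: [0.0, 0.738, 0.674, -0.0]
contact_force: [-0.2, 0.3, 0.7]
gripper_width: 1.001
grasp_force: 0.0
[ 0.58400874 -0.15957505  0.12646022] 1.4803379938156331 [ 0.08  0.04 14.65]
```

```bash
R='python3 -m crank'
$R '[{"x":0.1,"y":0,"z":4,"turn":0},{"x":0,"y":0,"z":4,"turn":0},{"x":0,"y":0,"z":3,"turn":0},{"x":0,"y":0,"z":2,"turn":0},{"x":0,"y":0,"z":1.65,"turn":0}]'
$R '[{"x":0,"y":0,"z":0,"turn":0},{"x":0,"y":0,"z":0,"turn":0},{"x":0,"y":0,"z":0,"turn":0},{"x":0,"y":0,"z":0,"turn":0},{"x":0,"y":0,"z":0,"turn":0}]' 0
$R '[{"x":0,"y":0,"z":0,"turn":0},{"x":0,"y":0,"z":0,"turn":0},{"x":0,"y":0,"z":0,"turn":0},{"x":0,"y":0,"z":0,"turn":0}]'
$R '[{"x":0,"y":0,"z":-2,"turn":0},{"x":0,"y":0,"z":-3,"turn":0},{"x":0,"y":0,"z":-3,"turn":0},{"x":0,"y":0,"z":0,"turn":0},{"x":0,"y":0,"z":0,"turn":0}]'
python3 - <<'E'
from h import *
s,M=tool();print(s["tool_pos"],np.arctan2(M[1,0],M[0,0]))
m=manip.camera_model("wrist");p,d=manip.grab_frame("wrist")
b=blob(mask(p,(15,100,50),(35,255,255),(200,0,440,300)));w=(pts3(b,d,m)-s["tool_pos"])@M
print(len(b),b.min(0),b.max(0),"tool-frame mm",w.min(0)*1000,w.max(0)*1000)
x=w[w[:,0]>.03];print("tongue top z",np.percentile(x[:,2],[10,50,90])*1000,rect(x[:,:2]),"slope",np.polyfit(x[:,0],x[:,2],1))
E
```

```text
time: 12.75
tool_pos: [0.5835, -0.1572, -0.0218]
tool_rot: [-0.001, 0.738, 0.675, -0.0]
contact_force: [-0.2, -0.3, 0.4]
gripper_width: 1.0
grasp_force: 0.0
time: 13.25
tool_pos: [0.586, -0.1579, -0.018]
tool_rot: [0.002, 0.738, 0.674, 0.001]
contact_force: [-0.8, -0.2, 3.4]
gripper_width: 0.288
grasp_force: 60.4
time: 13.65
tool_pos: [0.586, -0.1579, -0.018]
tool_rot: [0.001, 0.738, 0.674, 0.001]
contact_force: [0.3, 0.4, 6.7]
gripper_width: 0.295
grasp_force: 60.7
time: 14.15
tool_pos: [0.5845, -0.1572, 0.06]
tool_rot: [0.0, 0.739, 0.674, 0.0]
contact_force: [0.3, 0.1, -2.7]
gripper_width: 0.294
grasp_force: 59.9
[ 0.58447736 -0.15724985  0.06000389] 1.4798776434334289
12616 [264 104] [369 299] tool-frame mm [ -41.86595164  -38.68431412 -179.43233864] [72.17739787 24.21353026 61.66650435]
tongue top z [-38.42171369 -37.56373587 -36.72051104] (array([ 0.051 , -0.0004]), array([42.3, 31.4]), 0.023) slope [-0.21590283 -0.02753138]
```

The rib grasp is good: level, 25 mm opening, underside lifted to 78 mm. On to the fixture.

```bash
R='python3 -m crank'
$R '[{"x":3.8,"y":-0.23,"z":-0.4,"turn":0},{"x":3.8,"y":-0.23,"z":-0.4,"turn":0},{"x":3.8,"y":-0.23,"z":-0.4,"turn":0},{"x":3.8,"y":-0.23,"z":-0.4,"turn":0},{"x":3.8,"y":-0.24,"z":-0.4,"turn":0}]' | sed -n 2p
$R '[{"x":3.8,"y":-0.24,"z":0,"turn":0},{"x":3.8,"y":-0.24,"z":0,"turn":0},{"x":3.8,"y":-0.24,"z":0,"turn":-0.12},{"x":0,"y":0,"z":0,"turn":-0.12},{"x":0,"y":0,"z":0,"turn":-0.12}]' | sed -n 2p
$R '[{"x":0,"y":0,"z":0,"turn":0},{"x":0,"y":0,"z":0,"turn":0},{"x":0,"y":0,"z":0,"turn":0}]'
cat > look.py <<'E'
from h import *
O=np.array([.5695,.2338]);th=.269;X=np.array([np.cos(th),np.sin(th)]);Y=np.array([-X[1],X[0]])
s,M=tool();t=s["tool_pos"];print(t,"yaw-fix",np.arctan2(M[1,0],M[0,0])-th-np.pi/2,"TCP fixture",(t[:2]-O)@np.c_[X,Y]*1000)
m=manip.camera_model("wrist");p,d=manip.grab_frame("wrist")
b=np.argwhere(mask(p,(15,100,50),(35,255,255),(200,0,440,300)))[:,::-1];b=b[d[b[:,1],b[:,0]]>.05];w=pts3(b,d,m);l=(w-t)@M
k=(l[:,0]>.034)&(l[:,0]<.08)&(np.abs(l[:,1])<.014);a=w[k];l=l[k]
zt=np.median(l[:,2]);k=np.abs(l[:,2]-zt)<.003;a=a[k];l=l[k]
print("tongue n",len(a),"top z",np.median(a[:,2]),"slope",np.polyfit(l[:,0],a[:,2],1)[0])
q=(a[:,:2]-O)@np.c_[X,Y];print("fixture frame",rect(q),"tip y",np.percentile(q[:,1],99)*1000)
E
python3 look.py
```

```text
tool_pos: [0.5881, 0.0346, 0.0772]
tool_pos: [0.5912, 0.1484, 0.0768]
time: 15.5
tool_pos: [0.5927, 0.1468, 0.0789]
tool_rot: [-0.001, 0.607, 0.795, -0.001]
contact_force: [-0.0, 0.3, -2.6]
gripper_width: 0.289
grasp_force: 59.8
[0.5927048  0.14679991 0.07886054] yaw-fix -0.0021381254515850934 TCP fixture [ -0.75151362 -90.0384028 ]
tongue n 3978 top z 0.11647298830668582 slope -0.00024488082643598155
fixture frame (array([ 0.0001, -0.0377]), array([19.8, 36.6]), -1.571) tip y -19.487037913564794
```

The tongue is aligned to 0.1 mm and square. I lower it to 1 mm above the deck and slide it in.

```bash
R='python3 -m crank'
$R '[{"x":0,"y":0,"z":2.5,"turn":0},{"x":0,"y":0,"z":2.5,"turn":0},{"x":0,"y":0,"z":2,"turn":0},{"x":0,"y":0,"z":1,"turn":0},{"x":0,"y":0,"z":0.4,"turn":0}]' | sed -n 2,4p
$R '[{"x":0,"y":0,"z":0.25,"turn":0},{"x":0,"y":0,"z":0,"turn":0},{"x":0,"y":0,"z":0,"turn":0}]' | sed -n 2,4p
python3 look.py
$R '[{"x":1,"y":0,"z":0,"turn":0},{"x":1,"y":0,"z":0,"turn":0},{"x":1,"y":0,"z":0,"turn":0},{"x":0,"y":0,"z":0,"turn":0}]' | sed -n 2,4p
python3 look.py
```

```text
tool_pos: [0.5925, 0.1469, -0.0053]
tool_rot: [-0.001, 0.606, 0.795, -0.001]
contact_force: [-0.7, 1.0, -1.5]
tool_pos: [0.5943, 0.1473, -0.0052]
tool_rot: [0.001, 0.606, 0.796, 0.001]
contact_force: [0.1, 0.9, -1.9]
[ 0.59434714  0.14727143 -0.00524182] yaw-fix -0.00011849796328755602 TCP fixture [  0.95708588 -90.02031794]
tongue n 3987 top z 0.03230013971311103 slope -0.0013929536848021123
fixture frame (array([ 0.0016, -0.0377]), array([36.6, 19.9]), 1.571) tip y -19.42131633092911
tool_pos: [0.5845, 0.177, -0.0071]
tool_rot: [-0.0, 0.606, 0.796, -0.0]
contact_force: [-0.4, -0.5, -1.7]
[ 0.58454806  0.17702713 -0.00708511] yaw-fix 0.0007364097882684995 TCP fixture [ -0.58149349 -58.73044471]
tongue n 2605 top z 0.03046904235544252 slope -0.0012396385011091238
fixture frame (array([ 0.0002, -0.0126]), array([24.2, 19.8]), 1.564) tip y -0.7989305082539353
```

```bash
R='python3 -m crank'
$R '[{"x":0.8,"y":0,"z":0.12,"turn":0},{"x":0.8,"y":0,"z":0,"turn":0},{"x":0.8,"y":0,"z":0,"turn":0},{"x":0.5,"y":0,"z":0,"turn":0},{"x":0,"y":0,"z":0,"turn":0}]' | sed -n 2,4p
$R '[{"x":0.2,"y":0,"z":0,"turn":0},{"x":0.2,"y":0,"z":0,"turn":0},{"x":0.1,"y":0,"z":0,"turn":0},{"x":0.1,"y":0,"z":0,"turn":0},{"x":0,"y":0,"z":0,"turn":0}]' | sed -n 2,6p
python3 look.py | head -1
```

```text
tool_pos: [0.5775, 0.205, -0.0076]
tool_rot: [-0.0, 0.605, 0.796, 0.0]
contact_force: [0.5, 0.8, -2.4]
tool_pos: [0.5761, 0.2098, -0.0077]
tool_rot: [-0.0, 0.606, 0.796, 0.0]
contact_force: [0.2, -0.7, -2.2]
gripper_width: 0.293
grasp_force: 61.0
[ 0.57608929  0.20982606 -0.00770053] yaw-fix -5.187067678180668e-05 TCP fixture [-1.91770298e-02 -2.48629913e+01]
  return _methods._mean(a, axis=axis, dtype=dtype,
  ret = ret.dtype.type(ret / rcount)
Traceback (most recent call last):
  File "look.py", line 8, in <module>
    print("tongue n",len(a),"top z",np.median(a[:,2]),"slope",np.polyfit(l[:,0],a[:,2],1)[0])
                                                              ~~~~~~~~~~^^^^^^^^^^^^^^^^^
TypeError: expected non-empty vector for x
```

```bash
R='python3 -m crank'
$R '[{"x":0,"y":0,"z":0.1,"turn":0},{"x":0.05,"y":0,"z":0.05,"turn":0},{"x":0.05,"y":0,"z":0,"turn":0},{"x":0,"y":0,"z":0,"turn":0}]' | sed -n 2,4p
$R '[{"x":0.1,"y":0,"z":0,"turn":0},{"x":0,"y":0,"z":0,"turn":0},{"x":0,"y":0,"z":0,"turn":0}]' | sed -n 2,4p
```

```text
tool_pos: [0.5761, 0.21, -0.0092]
tool_rot: [0.001, 0.606, 0.796, -0.0]
contact_force: [0.6, -4.2, -0.7]
tool_pos: [0.576, 0.21, -0.0091]
tool_rot: [0.001, 0.606, 0.796, -0.001]
contact_force: [1.5, -7.0, -2.0]
```

It stalls against the bridge with 7 N, so it is home. I press slightly, let go, rise and check.

```bash
R='python3 -m crank'
$R '[{"x":0.1,"y":0,"z":0.05,"turn":0},{"x":0,"y":0,"z":0,"turn":0},{"x":0,"y":0,"z":0,"turn":0}]' | sed -n 2,4p
$R '[{"x":0,"y":0,"z":0,"turn":0},{"x":0,"y":0,"z":0,"turn":0},{"x":0,"y":0,"z":0,"turn":0},{"x":0,"y":0,"z":0,"turn":0}]' 60 | sed -n 2,5p
$R '[{"x":0,"y":0,"z":-1.5,"turn":0},{"x":0,"y":0,"z":-3.5,"turn":0},{"x":0,"y":0,"z":-4,"turn":0},{"x":-4,"y":0,"z":-4,"turn":0},{"x":-4,"y":0,"z":0,"turn":0}]' | sed -n 2p
$R '[{"x":-4,"y":0,"z":0,"turn":0},{"x":0,"y":0,"z":0,"turn":0},{"x":0,"y":0,"z":0,"turn":0}]' 0
cat > look2.py <<'E'
from h import *
O=np.array([.5695,.2338]);th=.269;X=np.array([np.cos(th),np.sin(th)]);Y=np.array([-X[1],X[0]])
F=lambda w:np.c_[(w[:,:2]-O)@np.c_[X,Y]*1000,w[:,2]*1000]
s,M=tool();t=s["tool_pos"];print(t,"yaw-fix",np.arctan2(M[1,0],M[0,0])-th-np.pi/2,"TCP fixture",F(t[None]),"t",s["time"])
m=manip.camera_model("wrist");p,d=manip.grab_frame("wrist")
def P(lo,hi):
    b=np.argwhere(mask(p,lo,hi))[:,::-1];b=b[d[b[:,1],b[:,0]]>.05];w=F(pts3(b,d,m));return w[(np.abs(w[:,0])<90)&(w[:,1]>-150)&(w[:,1]<60)]
w=P((15,100,50),(35,255,255))
for n,z in(("rib",50),("flange",24)):
    g=w[np.abs(w[:,2]-z)<2]
    if len(g)>30:print(n,len(g),rect(g[:,:2]/1000),"z",np.median(g[:,2]),"y",np.percentile(g[:,1],[1,99]))
w=P((0,150,40),(8,255,255))
if len(w): 
    print("post n",len(w),np.median(w,0))
    tp=w[w[:,2]>90]
    if len(tp)>10:print("post top",np.median(tp,0))
E
python3 look2.py
```

```text
tool_pos: [0.5761, 0.21, -0.0091]
tool_rot: [0.002, 0.606, 0.796, -0.002]
contact_force: [0.5, -10.4, 1.8]
tool_pos: [0.5753, 0.2132, -0.0095]
tool_rot: [-0.0, 0.606, 0.796, 0.0]
contact_force: [0.2, -0.4, -0.0]
gripper_width: 0.598
tool_pos: [0.6, 0.1412, 0.1248]
time: 20.1
tool_pos: [0.6063, 0.1011, 0.1167]
tool_rot: [0.0, 0.607, 0.795, 0.001]
contact_force: [-0.3, 0.8, -0.4]
gripper_width: 0.09
grasp_force: 0.0
[0.60626708 0.10114524 0.11668188] yaw-fix -0.0016566372847703903 TCP fixture [[   0.18950091 -137.65560933  116.68187504]] t 20.1
rib 2738 (array([ 0.0008, -0.0262]), array([25.6, 43.7]), -1.56) z 49.56293531944615 y [-47.91428035  -5.27913339]
flange 2663 (array([ 0.0008, -0.0296]), array([60.1, 47.7]), 1.57) z 23.575243634147224 y [-59.60542716  -0.79595584]
post n 650 [  60.96461604 -105.29998135   81.54079245]
post top [  63.63983456 -107.07558203   91.45027275]
```

The bracket is home: flange centre at fixture y = -29.6 and its top at 24 mm. Now I grip the latch post near (62.5,-108).

```bash
R='python3 -m crank'
$R '[{"x":1,"y":3.1,"z":0,"turn":0},{"x":1.95,"y":3.1,"z":0,"turn":0},{"x":0,"y":0,"z":0,"turn":0},{"x":0,"y":0,"z":0,"turn":0},{"x":0,"y":0,"z":0,"turn":0}]' 60
python3 look2.py
$R '[{"x":0,"y":0,"z":4,"turn":0},{"x":0,"y":0,"z":3,"turn":0},{"x":0,"y":0,"z":2,"turn":0},{"x":0,"y":0,"z":1.25,"turn":0},{"x":0,"y":0,"z":0,"turn":0}]' | sed -n 2,4p
$R '[{"x":0,"y":0,"z":0,"turn":0},{"x":0,"y":0,"z":0,"turn":0},{"x":0,"y":0,"z":0,"turn":0},{"x":0,"y":0,"z":0,"turn":0},{"x":0,"y":0,"z":0,"turn":0}]' 0
python3 look2.py | head -1
```

```text
time: 20.65
tool_pos: [0.657, 0.147, 0.1154]
tool_rot: [-0.0, 0.605, 0.796, -0.0]
contact_force: [0.2, -0.5, -0.5]
gripper_width: 0.607
grasp_force: 0.0
[0.65704723 0.14704348 0.11543497] yaw-fix 0.0010660088804570478 TCP fixture [[  61.34171117 -106.90372006  115.43497439]] t 20.65
rib 2466 (array([ 0.001 , -0.0266]), array([43.4, 25.9]), 1.57) z 49.49490308281243 y [-47.51597038  -5.10452898]
flange 2115 (array([ 0.0011, -0.0298]), array([48.2, 61. ]), -1.566) z 23.52473340665094 y [-60.11300351  -1.19643742]
post n 566 [  63.87235748 -103.47275414   82.33641557]
post top [  63.87429977 -106.88869055   91.52107107]
tool_pos: [0.6559, 0.1459, 0.0111]
tool_rot: [-0.001, 0.606, 0.795, -0.001]
contact_force: [-0.1, 0.1, 0.6]
time: 21.7
tool_pos: [0.6593, 0.1465, 0.0153]
tool_rot: [0.001, 0.606, 0.796, 0.001]
contact_force: [-0.3, -0.5, 5.8]
gripper_width: 0.118
grasp_force: 58.4
[0.6593467  0.14651873 0.01527869] yaw-fix -6.755255492763013e-07 TCP fixture [[  63.41902501 -108.02072529   15.27869483]] t 21.7
```

```bash
R='python3 -m crank'
$R '[{"x":-0.34,"y":-0.95,"z":0,"turn":0},{"x":-0.11,"y":-0.98,"z":0,"turn":0},{"x":0.12,"y":-1.02,"z":0,"turn":0},{"x":0.39,"y":-1.05,"z":0,"turn":0},{"x":0,"y":0,"z":0,"turn":0}]'
python3 look2.py | head -1
$R '[{"x":0.63,"y":-0.93,"z":0,"turn":0},{"x":0.85,"y":-0.73,"z":0,"turn":0},{"x":1.0,"y":-0.5,"z":0,"turn":0},{"x":0,"y":0,"z":0,"turn":0},{"x":0,"y":0,"z":0,"turn":0}]'
python3 look2.py | head -1
```

```text
time: 22.25
tool_pos: [0.62, 0.1342, 0.0153]
tool_rot: [0.002, 0.606, 0.796, -0.001]
contact_force: [-2.3, -7.3, 8.0]
gripper_width: 0.118
grasp_force: 60.3
[0.62001395 0.13418533 0.0153192 ] yaw-fix -3.101095370983131e-05 TCP fixture [[  22.22297388 -109.45721276   15.31920327]] t 22.25
time: 22.8
tool_pos: [0.592, 0.1561, 0.0152]
tool_rot: [-0.0, 0.605, 0.796, 0.001]
contact_force: [-3.7, 4.0, 8.6]
gripper_width: 0.123
grasp_force: 60.4
[0.59199157 0.15606322 0.01518082] yaw-fix 0.0014037406288238685 TCP fixture [[  1.02279248 -80.91866969  15.18082462]] t 22.8
```

```bash
R='python3 -m crank'
$R '[{"x":0.6,"y":-0.15,"z":0,"turn":0},{"x":0.6,"y":-0.05,"z":0,"turn":0},{"x":0.2,"y":0,"z":0,"turn":0},{"x":0.2,"y":0,"z":0,"turn":0},{"x":0,"y":0,"z":0,"turn":0}]'
python3 look2.py | head -1
$R '[{"x":0.2,"y":0,"z":0,"turn":0},{"x":0,"y":0,"z":0,"turn":0},{"x":0,"y":0,"z":0,"turn":0}]'
python3 look2.py | head -1
```

```text
time: 23.35
tool_pos: [0.5865, 0.1665, 0.0152]
tool_rot: [0.002, 0.606, 0.795, -0.002]
contact_force: [-2.1, -10.5, 11.8]
gripper_width: 0.122
grasp_force: 60.5
[0.58646701 0.16647812 0.01520524] yaw-fix -0.0007710783420900036 TCP fixture [[ -1.53514564 -69.41007418  15.2052392 ]] t 23.35
time: 23.7
tool_pos: [0.5851, 0.1704, 0.0152]
tool_rot: [0.0, 0.606, 0.796, -0.001]
contact_force: [-4.4, -4.3, 11.4]
gripper_width: 0.126
grasp_force: 60.6
[0.58507363 0.17042131 0.01517291] yaw-fix 0.00013085817496039098 TCP fixture [[ -1.83044293 -65.23837201  15.17291321]] t 23.7
```

Now I release, rise, back off and measure the latch.

```bash
R='python3 -m crank'
$R '[{"x":0.2,"y":0,"z":0,"turn":0},{"x":0,"y":0,"z":0,"turn":0}]'
python3 look2.py | head -1
$R '[{"x":0,"y":0,"z":0,"turn":0},{"x":0,"y":0,"z":0,"turn":0},{"x":0,"y":0,"z":0,"turn":0}]' 50 | tail -2
$R '[{"x":0,"y":0,"z":-3,"turn":0},{"x":0,"y":0,"z":-4,"turn":0},{"x":0,"y":0,"z":-3,"turn":0},{"x":-4,"y":0,"z":0,"turn":0},{"x":-3,"y":0,"z":0,"turn":0}]' | sed -n 2p
$R '[{"x":0,"y":0,"z":0,"turn":0},{"x":0,"y":0,"z":0,"turn":0},{"x":0,"y":0,"z":0,"turn":0}]' 0 | sed -n 2p
python3 look2.py
```

```text
time: 23.95
tool_pos: [0.5848, 0.1715, 0.0152]
tool_rot: [0.001, 0.606, 0.796, -0.002]
contact_force: [-5.3, -7.9, 11.0]
gripper_width: 0.121
grasp_force: 60.6
[0.58477005 0.1714519  0.01515759] yaw-fix -6.285312101050877e-05 TCP fixture [[ -1.84920219 -64.16417309  15.15758877]] t 23.95
gripper_width: 0.5
grasp_force: 0.0
tool_pos: [0.6042, 0.1055, 0.1148]
tool_pos: [0.6025, 0.1066, 0.1125]
[0.60251985 0.10664749 0.11250601] yaw-fix 0.0007108189611693128 TCP fixture [[  -1.96064614 -131.35534547  112.50600564]] t 25.1
rib 2776 (array([ 0.0009, -0.026 ]), array([43.4, 25.8]), 1.57) z 49.53767864901951 y [-47.1620631   -4.83045348]
flange 2696 (array([ 0.0008, -0.0295]), array([47.8, 59.3]), -1.57) z 23.61252710745064 y [-59.10866532  -0.4453842 ]
post n 306 [ -1.42200805 -67.32019861  91.42987514]
post top [ -0.87476073 -67.37134899  91.48159734]
```

The post top is at (-0.9,-67.4), where shut is (-1,-67.5). I finish with a light push from behind using shut fingers to be sure it is against the stop.

```bash
R='python3 -m crank'
$R '[{"x":2,"y":0.1,"z":3,"turn":0},{"x":0.6,"y":0,"z":3.5,"turn":0},{"x":0,"y":0,"z":3.2,"turn":0},{"x":0.8,"y":0,"z":0,"turn":0},{"x":0.9,"y":0,"z":0,"turn":0}]' | sed -n 2,4p
$R '[{"x":0.2,"y":0,"z":0,"turn":0},{"x":0.1,"y":0,"z":0,"turn":0},{"x":0,"y":0,"z":0,"turn":0}]' | sed -n 2,4p
python3 look2.py | head -1
$R '[{"x":0.1,"y":0,"z":0,"turn":0},{"x":0.1,"y":0,"z":0,"turn":0},{"x":0,"y":0,"z":0,"turn":0}]' | sed -n 2,4p
python3 look2.py | head -1
```

```text
tool_pos: [0.5919, 0.1486, 0.016]
tool_rot: [-0.001, 0.606, 0.796, -0.0]
contact_force: [0.8, 0.4, 0.2]
tool_pos: [0.5932, 0.1509, 0.0182]
tool_rot: [0.001, 0.606, 0.796, 0.001]
contact_force: [-0.1, -0.2, 0.3]
[0.59319764 0.15085568 0.01819945] yaw-fix 0.0004226656435828424 TCP fixture [[  0.80149787 -86.25947327  18.1994545 ]] t 25.95
tool_pos: [0.5918, 0.1516, 0.0167]
tool_rot: [0.001, 0.606, 0.795, -0.0]
contact_force: [-0.2, -2.9, 2.4]
[0.59184644 0.15162054 0.01670514] yaw-fix -0.0001726030008994961 TCP fixture [[ -0.29783478 -85.16301468  16.70513862]] t 26.3
```

```bash
R='python3 -m crank'
$R '[{"x":0.15,"y":0,"z":0,"turn":0},{"x":0.15,"y":0,"z":0,"turn":0},{"x":0,"y":0,"z":0,"turn":0}]' | sed -n 2,4p
python3 look2.py | head -1
$R '[{"x":-1,"y":0,"z":0,"turn":0},{"x":-3,"y":0,"z":0,"turn":0},{"x":-2,"y":0,"z":-3,"turn":0},{"x":0,"y":0,"z":-4,"turn":0},{"x":0,"y":0,"z":-3,"turn":0}]' | sed -n 2p
$R '[{"x":0,"y":0,"z":0,"turn":0},{"x":0,"y":0,"z":0,"turn":0},{"x":0,"y":0,"z":0,"turn":0}]' | sed -n 2,4p
python3 look2.py
```

```text
tool_pos: [0.5918, 0.1518, 0.0168]
tool_rot: [0.003, 0.606, 0.796, -0.002]
contact_force: [1.1, -12.8, 1.9]
[0.59181535 0.15178689 0.01683369] yaw-fix 0.00013608350233251798 TCP fixture [[ -0.28359128 -84.99437686  16.83369376]] t 26.65
tool_pos: [0.6068, 0.0971, 0.1177]
tool_pos: [0.6051, 0.0976, 0.1141]
tool_rot: [-0.001, 0.606, 0.796, -0.001]
contact_force: [0.6, -0.4, -1.0]
[0.60511724 0.09763145 0.11409928] yaw-fix 0.00015689774114369115 TCP fixture [[  -1.8528354  -140.73744793  114.09927845]] t 27.5
rib 2658 (array([ 0.0008, -0.0276]), array([25.8, 41. ]), -1.57) z 49.561408257307875 y [-47.41090662  -7.44945466]
flange 2781 (array([ 0.0009, -0.0302]), array([59.4, 47.8]), 1.569) z 23.583409498102903 y [-59.80968794  -1.21095177]
post n 316 [ -1.35095945 -67.48592579  91.40652995]
post top [ -1.34957321 -67.48837596  91.43591883]
```

The latch stood firm against 12.8 N without moving, so it is on its stop. The bracket is still home and the robot is clear, so I hand the job in.

```bash
python3 -c "
from plant import manip
print(manip.job_done())"
```

```text
the job is handed in; nothing more can be done
None
```

The job is handed in (no verdict came back): the bracket is fully home under the blue fixture's bridge and the latch is shut against its stop, at about 27.5 s of the 72 s; the arm kept clear of the glue, tally and roll, though I took no final picture of them.

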